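Lock the stop stud of the bending jig with a jam nut

ROBOT

A 6-joint arm with a two-finger parallel gripper is mounted at the origin on the work surface. World frame = base frame: x ahead of the robot, y to its left, z up, the work surface at z = 0. Lengths are in m, angles in rad, forces in N, time in s.
With the tool pointing down it reaches from about 0.375 to 0.975 m from the base axis. Payload 3.8 kg.
Tool frame: the origin (TCP) lies midway between the tips of the shut fingers; the grasp point (between the pads) lies 19 mm behind it; z points along the fingers, y is the line along which they close (so a half turn about z gives the same grasp; the last joint's range is limited). The gripper opens to 88 mm and grips with 3 to 60 N. Pads are 18 mm wide; open, the fingers measure 123 mm over their backs; the gripper's body (75 mm by 187 mm) begins 45 mm behind the grasp point.
Start: joints at [1.132, 0.264, 1.604, -0, 1.274, -0.037], TCP at [0.264, 0.621, 0.239] pointing down, gripper open.
Joint ranges: [-2.63, 2.63], [-0.94, 2.18], [0.31, 2.57], [-1.31, 4.45], [0, 2.66], [-2.55, 2.55]. Speed limits (rad/s): [2.57, 2.57, 3.14, 3.14, 3.14, 3.14].

INTERFACE

Orientations are given as a rotation vector (axis times angle).
In Python, from cell import manip, inverse_kinematics, cams, order gives the robot as it stands. Calls block until the motion is done:
- manip.move_pose(position, orientation): joint-space move of the TCP to a pose.
- manip.move_linear(position, rate=0.15, rot=None): straight line of the TCP; rot=None keeps the orientation; rate is the mean speed in m/s.
- manip.set_joints(angles): joint-space move.
- manip.set_gripper(opening, force=None): finger opening in m; force is the grip in N (None keeps the last); returns when the fingers have stopped.
- manip.dwell(seconds).
- inverse_kinematics(position, orientation): joint angles nearest the present ones, or None.
- manip.state(): the state.
- cams.capture(name): name is "scene" or "top" or "wrist"; returns a dict with "image" (400x640x3 uint8, blue, green, red), "z_map" (400x640 float32, m along the optical axis (not along the pixel's ray), 0 where there is no reading), "intrinsics" (3x3 intrinsics, pixels), "position" and "orientation" of the camera in the world; the wrist camera has in their place "T_tool_cam" (4x4, takes a point from camera to tool coordinates, whose origin is the TCP and whose axes are the flange's). Camera axes: x right, y down, z forward; pixel columns grow to the right and rows downward; lengths in m; the calibration is good to about 2 mm. A picture is of the moment at which its call begins: read the wrist's pose just before it.
A pose or a line that the arm cannot do raises manip.IKError and nothing moves.
- order.close_job(): hands the job in; it is judged then, once.
The state is a dict: "clock": time; "joint_pos": joint angles; "joint_velocities": joint speeds; "tau": joint torques, N m; "tool_pos": TCP position; "tcp_rot": TCP orientation; "contact_force": force on the tool from outside, world axes, zero at the start; "moment": the same for the moment, N m; "gripper_width": finger opening in m; "grasp_force": force on a finger pad.
Only numpy, scipy, OpenCV 4.12 (cv2) and the standard library are available. Lean on these libraries where they do the work, as an engineer would, in place of code of your own. Each camera call takes 0.05 s, during which the arm holds its last target. There are 200 camera calls.

TASK

Lock the pair of nuts on the stop plate's stud: slide the wide-jawed spanner fully onto the lower nut, flat on the plate with its shank alongside the upright post, so that the post keeps the lower nut from turning; then swing the jam nut's handle clockwise (seen from above) until it is firmly tight against the lower nut, feeling for the bite and not forcing it once it is tight. Leave the spanner on the nut, keep the lower nut's setting, and leave everything else on the bench alone.

Things in the scene. Friction and masses are not known exactly. Their poses are not given: they have to be found in the camera images.
- stop_plate: Fixed dark steel plate, 100 (x) by 330 (y) by 12 mm, top at z = 12 mm. Origin on the bench under the stud's axis; the plate runs from y = -270 to +60 mm. The threaded stud (20 mm diameter, top at z = 76 mm) carries the two nuts. The spanner slides onto the lower nut along the plate's +y, its shank pointing to -y over the plate's middle line (x = 0).
- stud (a point): Point on the stud's axis at z = 22 mm (half-way up the lower nut); turns with the plate.
- post (a point): Middle of the upright round post on the plate, 16 mm in diameter, from z = 12 to 42 mm, at x = -22, y = -212 mm in the plate's frame. A spanner on the middle line has 4 mm to spare on the post's +x side; when the lower nut is dragged clockwise its shank comes to bear on the post.
- lower_nut (a joint): Angle (rad) of the lower nut, clockwise from above positive: steel hexagon, 36 mm across flats, z = 14 to 32 mm. At 0 two flats face the plate's +x and -x and a corner points to -y. It starts within 0.06 of 0. Turning it takes only 0.2 N m, so the tightening jam nut drags it round if it is not held. Its setting is kept within 0.4 rad of 0.
- jam_nut: Jam nut and handle in one piece, on the stud right above the lower nut: hexagon 36 mm across flats from z = 33 mm, 30 mm round collar to z = 54 mm, and a 10 mm bar (axis at z = 50 mm) out to an upright pin. Origin on the stud's axis. It turns freely (1 N at the pin) for 0.45 to 0.95 rad clockwise before it bites; where it bites differs every time and cannot be seen.
- handle_pin (a point): Point on the axis of the upright pin at the end of the jam nut's handle, 70 mm from the stud's axis, at z = 76 mm. The pin is a 16 mm dark steel cylinder from z = 46 to 98 mm, free all round; push it sideways to turn the nut.
- jam_tight (a joint): How far the jam nut is tightened past its bite (rad): 0 until it bites, then it takes about 5 N at the pin to start and 2.6 N more per 0.1 rad, to a solid stop at 0.35. Tight is 0.12 or more (8 N at the pin); 10 to 14 N is a good final push, over 40 N strips the thread. It stays tight when let go (from beyond 0.19 it may spring back to 0.19).
- spanner_grip (a point): Grip point on the shank of the loose wide-jawed spanner (dark steel, about 0.35 kg, lying flat), 8 mm above its underside. Shank 20 mm wide, 16 mm thick. +y points along the spanner to the jaw, z up. The shank runs from y = -120 to +81 mm; the jaw head beyond is 12 mm thick, about 70 mm wide.
- spanner_jaw (a point): Centre of that spanner's open jaw, 115 mm ahead (+y) of spanner_grip, 6 mm above the underside: where the nut's centre sits. Gap 37.5 mm between prongs, straight to 12 mm ahead of this point, then flaring to a 51 mm mouth at 26 mm ahead; the throat is 22 mm behind it (the nut's corner stops there about 1 mm off centre).
- spanner: The same wide-jawed spanner; origin on its underside below spanner_grip.
- small_spanner: Bystander: another loose spanner of the same form and length, with a narrow jaw of 24 mm gap that does not fit. It and the wide-jawed one may be on either side of the plate.
- hammer: Bystander: hammer, about 280 mm long; origin under its centre.
- brush_pot: Bystander: terracotta pot of brushes, 72 mm wide, 180 mm tall with the brushes; origin under its centre.
- oil: Bystander: green glass bottle, 120 mm tall; origin under its centre.
- oak_block: Bystander: wooden block, 90 by 60 by 50 mm; origin under its centre.
- washer: Bystander: steel washer, 48 mm wide, 6 mm thick; origin under its centre.
- flat_bar: Bystander: flat steel bar, 160 by 30 by 8 mm; origin under its centre.
- spare_collar: Bystander: steel collar, 40 mm wide, 20 mm tall; origin under its centre.

How it is judged:
On the way, in this order (a step that is already met when the one before it is completed fails the run):
1. the wide-jawed spanner is fully on the lower nut, flat on the plate (horizontal distance between spanner_jaw and stud below 0.008 m and height (world z) of spanner_jaw below 0.0235 m and angle between spanner's own z axis and vertical below 0.08 rad and value of joint jam_tight below 0.02 rad), for 0.2 s.
2. the jam nut is tight (value of joint jam_tight above 0.12 rad), for 0.2 s.
At the end, for the whole second after the job is handed in: The jam nut is tightened at least 0.12 rad past its bite, the lower nut is within 0.4 rad of its zero, and the wide-jawed spanner is at rest, flat on the plate (jaw centre below 23.5 mm, tilt under 0.08 rad), its jaw centre within 8 mm of the stud's axis (value of joint jam_tight above 0.12 rad and value of joint lower_nut between -0.4 and 0.4 rad and horizontal distance between spanner_jaw and stud below 0.008 m and height (world z) of spanner_jaw below 0.0235 m and angle between spanner's own z axis and vertical below 0.08 rad and linear speed of spanner below 0.02 m/s); the robot touches nothing.
It fails at once if the jam nut is forced: more than 40 N on it or its handle (contact force between jam_nut and the fingers above 40 N or contact force between jam_nut and the arm above 40 N).
It fails at once if the lower nut loses its setting (turned beyond 0.4 rad) (value of joint lower_nut above 0.4 rad or value of joint lower_nut below -0.4 rad).
It fails at once if a bystander is moved by more than 30 mm (distance of any of small_spanner, hammer, brush_pot, oil, oak_block, washer, flat_bar, spare_collar from where it was at the start of the episode above 0.03 m).
It also fails if it takes over 72 s, if anything falls off the work surface, if the arm or the gripper's body presses on something with over 40 N, if the wrist force passes 120 N, or if a joint passes its speed limit or range.

## Working session

There is one attempt and no reset: what is moved stays moved. The work goes in short steps, each a Python script; the robot and the scene stay as the last script left them, time stands still between calls to the robot, and variables do not carry over. Pictures are saved under pics/ and viewed, at most 10 in all, crops included, and the job is handed in when it is done.

```bash
mkdir -p pics; ls; cat > h.py <<'E'
import numpy as np, cv2
from scipy.spatial.transform import Rotation as R
from cell import manip, inverse_kinematics, cams, order
def rotm(o):
    o=np.array(o,float)
    if o.shape==(3,3): return o
    return R.from_rotvec(o).as_matrix() if o.size==3 else R.from_quat(o).as_matrix()
def grab(name):
    s=manip.state(); c=cams.capture(name)
    if name=="wrist":
        T=np.eye(4);T[:3,:3]=rotm(s["tcp_rot"]);T[:3,3]=s["tool_pos"];T=T@np.array(c["T_tool_cam"])
    else:
        T=np.eye(4);T[:3,:3]=rotm(c["orientation"]);T[:3,3]=c["position"]
    z=c["z_map"];K=np.array(c["intrinsics"])
    v,u=np.mgrid[:z.shape[0],:z.shape[1]]
    P=np.stack([(u-K[0,2])/K[0,0]*z,(v-K[1,2])/K[1,1]*z,z],-1)@T[:3,:3].T+T[:3,3]
    P[z==0]=np.nan
    return c["image"],P,T,K
E
python3 - <<'E'
from h import *
for n in("top","scene"):
    im,P,T,K=grab(n); cv2.imwrite(f"pics/{n}0.png",im); np.save(f"{n}0.npy",P)
    print(n,T.round(3).tolist(),K.tolist())
print(manip.state())
E
```

```text
pics
top [[0.01, -0.99, 0.142, 0.46], [-1.0, -0.007, 0.024, -0.056], [-0.023, -0.142, -0.99, 1.005], [0.0, 0.0, 0.0, 1.0]] [[368.8748014240199, 0.0, 320.4856631505065], [0.0, 368.8748014240199, 199.39899634082778], [0.0, 0.0, 1.0]]
scene [[-0.889, 0.251, -0.382, 1.003], [0.457, 0.484, -0.746, 0.768], [-0.003, -0.838, -0.545, 0.682], [0.0, 0.0, 0.0, 1.0]] [[474.3686990495297, 0.0, 321.4197963736903], [0.0, 474.3686990495297, 192.34447645459642], [0.0, 0.0, 1.0]]
{'clock': 0.1, 'joint_pos': array([ 1.13208665e+00,  2.64650596e-01,  1.60522633e+00,  6.88029289e-06,
        1.27373121e+00, -3.68817211e-02]), 'joint_velocities': array([ 1.54366263e-03, -2.03369909e-03, -1.34411469e-03,  3.45456879e-04,
       -3.29225229e-05,  5.27370117e-04]), 'tau': array([ 7.77133992e-04, -5.03621078e+01, -3.58068180e+01,  7.30650779e-02,
        2.33309856e-02, -9.14327643e-05]), 'tool_pos': array([0.2637061 , 0.62065227, 0.23753687]), 'tcp_rot': array([-6.26858741e-01, -3.07792464e+00,  3.07392330e-03]), 'contact_force': array([ 0.35846247, -0.35907486, -0.47886605]), 'moment': array([-0.0025837 ,  0.06132717, -0.00296845]), 'grasp_force': 0.0, 'gripper_width': 0.087837742409529}
```

View pics/top0.png

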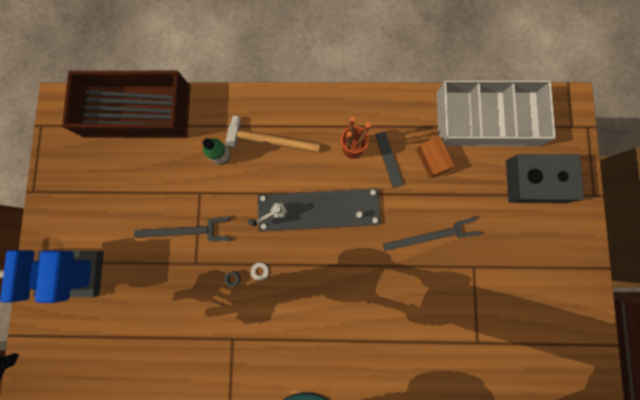

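View pics/scene0.png

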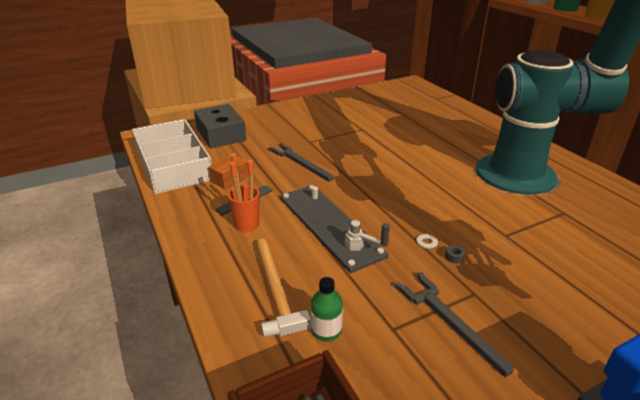

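Plan view: the stud is at about (278,211), the post at (360,215) and the handle pin at (252,222). The spanner jaws are at (222,230) and (467,228), and both point to the image's right (world −y). Next I'll measure the two spanners and the plate.

```bash
python3 - <<'E'
from h import *
P=np.load("top0.npy");im=cv2.imread("pics/top0.png")
for n,(u,v) in dict(stud=(278,211),post=(360,215),pin=(252,222),jl=(208,230),jr=(455,231)).items(): print(n,P[v,u].round(4))
a=im[195:255,125:250];b=im[195:255,375:500]
cv2.imwrite("pics/crop1.png",np.vstack([cv2.resize(x,None,fx=5,fy=5,interpolation=cv2.INTER_CUBIC) for x in(a,b)]))
# plate outline
def box(m):
    pts=P[m][:,:2].astype(np.float32); return cv2.minAreaRect(pts)
dark=(im.max(2)<75)
sub=np.zeros_like(dark);sub[180:240,255:385]=1
m=sub&dark&(P[...,2]>.006)&(P[...,2]<.02);print("plate",box(m),m.sum())
for n,(x0,x1) in dict(L=(130,250),Rr=(378,490)).items():
    sub=np.zeros_like(dark);sub[205:260,x0:x1]=1
    m=sub&(P[...,2]>.006)&(P[...,2]<.03)
    k,l,s,c=cv2.connectedComponentsWithStats(m.astype(np.uint8));i=1+s[1:,4].argmax();m=l==i
    q=P[m];d=np.linalg.svd(q[:,:2]-q[:,:2].mean(0),full_matrices=False)[2]
    print(n,box(m),m.sum(),q[:,2].mean(),q[:,:2].mean(0),d[0])
E
```

```text
stud [0.5634 0.074  0.0767]
post [ 0.5583 -0.1366  0.0429]
pin [0.5332 0.1348 0.098 ]
jl [0.5173 0.2713 0.0136]
jr [ 0.5202 -0.3899  0.0172]
plate ((0.5769128799438477, -0.027939394116401672), (0.09820429980754852, 0.32629474997520447), 3.3616302013397217) 3608
L ((0.5146233439445496, 0.3438650369644165), (0.06776748597621918, 0.26021888852119446), 3.4242429733276367) 840 0.01492237786025655 [0.51502891 0.33139153] [-0.0675602  0.9977152]
Rr ((0.5075616240501404, -0.32682061195373535), (0.049938783049583435, 0.2597253918647766), 13.40890884399414) 790 0.014859492343079685 [ 0.50779197 -0.33119503] [ 0.23364369 -0.97232228]
```

View pics/crop1.png

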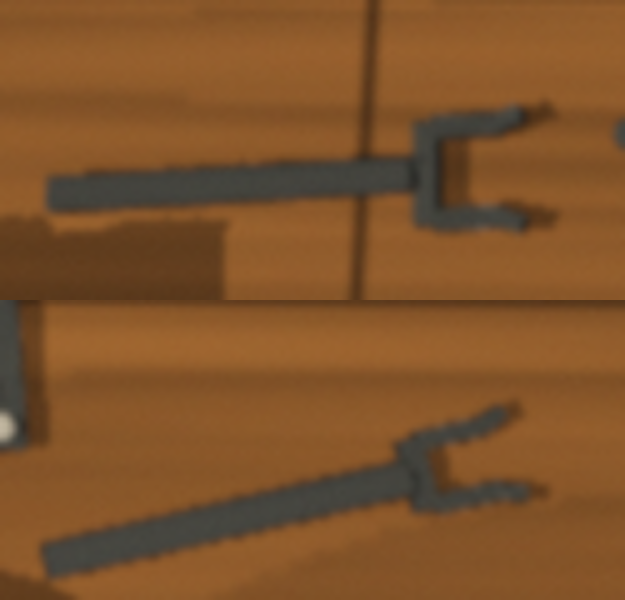

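The left spanner is the wide one: its head measures 68 mm against 50 mm. I'll take near looks with the wrist camera, first over the spanner and then over the stud.

```bash
cat >> h.py <<'E'
def down(a):
    y=np.array([np.cos(a),np.sin(a),0]);z=np.array([0,0,-1.]);x=np.cross(y,z)
    return R.from_matrix(np.stack([x,y,z],1)).as_rotvec()
E
python3 - <<'E'
from h import *
np.set_printoptions(precision=4,suppress=True)
d=np.radians(3.4)
for k in(0,np.pi):
    print(inverse_kinematics([.514,.354,.004],down(d+k)),inverse_kinematics([.577,-.04,.016],down(d+k)))
print(cams.capture("wrist")["T_tool_cam"])
E
```

```text
[ 0.5632  0.4057  1.8936 -0.      0.8423  0.5039] [-0.1123  0.3175  1.9911 -0.      0.8329 -0.1716]
None None
[[-0.0003 -0.9625 -0.2712  0.0688]
 [ 1.     -0.0004  0.0003  0.0004]
 [-0.0004 -0.2712  0.9625 -0.1466]
 [ 0.      0.      0.      1.    ]]
```

```bash
python3 - <<'E'
from h import *
a=np.radians(3.4)
manip.move_pose([.571,-.0,.3],down(a))
im,P,T,K=grab("wrist");cv2.imwrite("pics/w_pl.png",im);np.save("w_pl.npy",P)
manip.move_pose([.514,.32,.25],down(a))
im2,P2,T,K=grab("wrist");cv2.imwrite("pics/w_sp.png",im2);np.save("w_sp.npy",P2)
cv2.imwrite("pics/w2.png",np.vstack([cv2.resize(i,(480,300)) for i in(im,im2)]))
print(manip.state()["clock"],K[0,0])
E
```

```text
3.9667 295.29755885337613
```

View pics/w2.png

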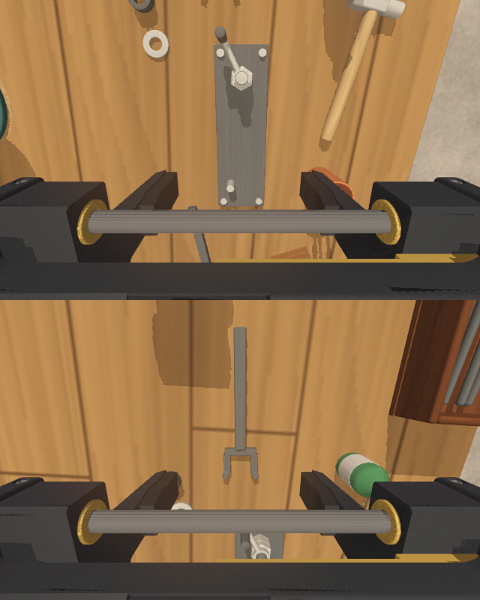

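The wrist pictures show the whole plate, with the stud at (241,77), pin at (221,35) and post at (230,187), and the whole wide spanner, with its jaw at (240,462). I'll fit their poses from the depth maps.

```bash
python3 - <<'E'
from h import *
np.set_printoptions(precision=4,suppress=True)
P=np.load("w_pl.npy");Z=P[...,2];x,y=P[...,0],P[...,1]
near=(abs(x-.571)<.09)&(y>-.22)&(y<.18)
def comp(m):
    k,l,s,c=cv2.connectedComponentsWithStats(m.astype(np.uint8));return l==1+s[1:,4].argmax()
def rect(pts): return cv2.minAreaRect(np.ascontiguousarray(pts[:,:2].astype(np.float32)))
m=comp(near&(Z>.007)&(Z<.017)); print("plate",rect(P[m]),P[m][:,2].mean())
for n,lo,hi in(("studtop",.070,.082),("pintop",.09,.105),("posttop",.037,.046),("nutTop",.0,.0)):
    m=near&(Z>lo)&(Z<hi)
    if n=="posttop": m&=y<-.05
    if n=="studtop": m&=(np.hypot(x-.571,y-.077)<.03)
    if m.any(): print(n,m.sum(),cv2.minEnclosingCircle(P[comp(m)][:,:2].astype(np.float32)),P[comp(m)].mean(0))
P=np.load("w_sp.npy");Z=P[...,2];x,y=P[...,0],P[...,1]
m=comp((abs(x-.51)<.07)&(y>.19)&(y<.5)&(Z>.006)&(Z<.03))
q=P[m];print("sp",rect(q),np.median(q[:,2]))
# shank line: mid x vs y
s=q[(q[:,1]>.29)];l=[]
for b in np.arange(.30,.46,.01):
    r=s[abs(s[:,1]-b)<.004]
    if len(r):l.append((b,(r[:,0].min()+r[:,0].max())/2,np.ptp(r[:,0])))
l=np.array(l);f=np.polyfit(l[:,0],l[:,1],1);print("shank x=%.4f*y+%.4f"%tuple(f),l[:,2].mean(),q[:,1].min(),q[:,1].max())
E
```

```text
plate ((0.5782157182693481, -0.02628883719444275), (0.10011684894561768, 0.3295811712741852), 3.559082508087158) 0.012560147721834648
studtop 249 ((0.5716503262519836, 0.07872089743614197), 0.010611140169203281) [0.5716 0.0785 0.0763]
pintop 199 ((0.5362660884857178, 0.13787372410297394), 0.007891831919550896) [0.5369 0.1384 0.0982]
posttop 87 ((0.5629768371582031, -0.1335802674293518), 0.007654970046132803) [ 0.563  -0.1327  0.0418]
sp ((0.5177319645881653, 0.3436763882637024), (0.0694633424282074, 0.25939399003982544), 3.0806219577789307) 0.01598070276810737
shank x=-0.0638*y+0.5381 0.018739227238934463 0.21276816454137845 0.4735103844419961
```

```bash
python3 - <<'E'
from h import *
np.set_printoptions(precision=4,suppress=True)
a=.06; g=np.array([.516,.354])
manip.set_gripper(.06,50)
manip.move_pose([*g,.06],down(a))
manip.move_linear([*g,.004],.1)
manip.set_gripper(.01,50); s=manip.state();print(s["gripper_width"],s["grasp_force"],s["contact_force"],s["clock"])
manip.move_linear([*g,.03],.1)
g2=g+[.03,0]; b=a-.3
manip.move_linear([*g2,.03],.08,rot=down(b))
manip.move_linear([*g2,.0045],.06)
manip.set_gripper(.06)
manip.move_linear([*g2,.06],.15)
q=inverse_kinematics([*g2,.06],down(b+np.pi));print(q)
if q is None: raise SystemExit
manip.move_pose([*g2,.06],down(b+np.pi))
manip.move_linear([*g2,.004],.1)
manip.set_gripper(.01,50);s=manip.state();print(s["gripper_width"],s["grasp_force"],s["contact_force"],s["clock"])
manip.move_linear([*g2,.2],.15)
s=manip.state();print(s["gripper_width"],s["contact_force"],s["clock"])
E
```

```text
0.019300274385701106 50.00053346157074 [-1.9094 -1.7139  1.997 ] 6.7417
[ 0.5369  0.3769  1.8084  0.      0.9563 -2.3647]
0.019430905393620995 50.00019729137421 [-0.9989  0.0263  1.8563] 13.5583
0.01954248068935607 [-0.3151 -0.3714 -4.4906] 15.0167
```

```bash
cat >> h.py <<'E'
t=.062; stud=np.array([.5717,.0786])
def pl(x,y): return stud+np.array([np.cos(t)*x-np.sin(t)*y,np.sin(t)*x+np.cos(t)*y])
E
python3 - <<'E'
from h import *
np.set_printoptions(precision=4,suppress=True)
p=pl(.0005,-.177)
manip.move_pose([*p,.2],down(t))
manip.move_linear([*p,.055],.12)
im,P,T,K=grab("wrist");cv2.imwrite("pics/held.png",im);np.save("held.npy",P)
s=manip.state();print(s["tool_pos"],s["gripper_width"],s["contact_force"],s["clock"])
# jaw/shank in plate frame
q=(P[...,:2]-stud);X=q[...,0]*np.cos(t)+q[...,1]*np.sin(t);Y=-q[...,0]*np.sin(t)+q[...,1]*np.cos(t)
for y in(-.15,-.13,-.11,-.095,-.07,-.06,-.05,-.045,-.04):
    m=(abs(Y-y)<.002)&(abs(X)<.05)&(P[...,2]>.043)&(P[...,2]<.09)
    if m.sum()>3: print(y,X[m].min().round(4),X[m].max().round(4),np.median(P[...,2][m]).round(4))
m=(abs(X)<.045)&(Y<-.025)&(Y>-.2)&(P[...,2]>.043)&(P[...,2]<.08);print("tip",Y[m].max())
E
```

```text
[ 0.5841 -0.0983  0.0562] 0.019340229813568057 [ 1.334   0.4152 -4.2974] 18.2417
-0.15 -0.0076 0.0124 0.0682
-0.13 -0.0071 0.0121 0.0681
-0.11 -0.0073 0.0121 0.068
-0.095 -0.0261 0.0313 0.0641
-0.07 -0.0289 0.0344 0.0639
-0.06 -0.0162 0.0214 0.0548
tip -0.06068707047464379
```

View pics/held.png

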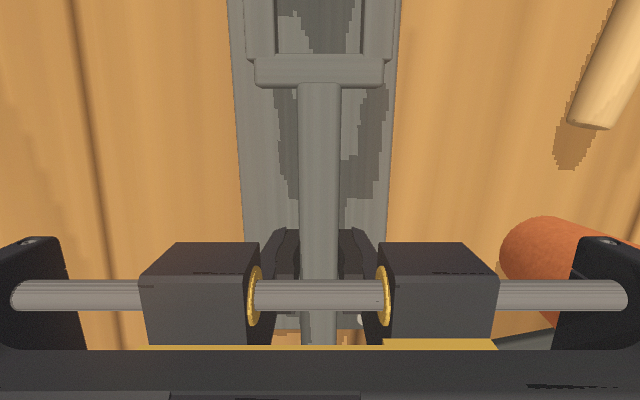

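Held straight, the shank's middle is at x ≈ +2.4 mm in the plate frame and it is level. I'll shift it about −1.8 mm, lower it, and slide on while watching the force.

```bash
python3 - <<'E'
from h import *
np.set_printoptions(precision=4,suppress=True)
X=-.0013
p=pl(X,-.177)
manip.move_linear([*p,.055],.05)
manip.move_linear([*p,.025],.08)
z=.018; manip.move_linear([*p,z],.03); manip.dwell(.2)
s=manip.state();f0=s["contact_force"];print(s["tool_pos"],f0,s["clock"])
if f0[2]>0: z+=.001
for y in np.r_[-.165:-.135:.008,-.135:-.1125:.0025]:
    manip.move_linear([*pl(X,y),z],.05)
    s=manip.state();f=s["contact_force"]-f0;print(round(y,4),s["tool_pos"],f)
    if np.linalg.norm(f)>12: break
print(s["clock"])
E
```

```text
[ 0.5816 -0.0982  0.0182] [ 1.2649  0.2836 -5.0511] 19.6
-0.165 [ 0.5805 -0.0856  0.018 ] [-1.035  -0.6237  0.7444]
-0.157 [ 0.58   -0.0778  0.0179] [-1.6441 -0.2173  1.0392]
-0.149 [ 0.5796 -0.0699  0.018 ] [-1.2574 -0.0497  0.7547]
-0.141 [ 0.5791 -0.0619  0.018 ] [-1.573  -0.8571  0.7641]
-0.135 [ 0.5787 -0.0559  0.018 ] [-1.277  -1.1524  0.7537]
-0.1325 [ 0.5786 -0.0536  0.018 ] [-1.8165 -0.0859  0.9359]
-0.13 [ 0.5784 -0.0511  0.018 ] [-1.7472 -0.4343  1.3412]
-0.1275 [ 0.5783 -0.0486  0.018 ] [-0.9353 -0.0286  0.7636]
-0.125 [ 0.5781 -0.0461  0.018 ] [-1.3293  0.073   0.92  ]
-0.1225 [ 0.578  -0.0436  0.018 ] [-0.7396  0.7533  1.4196]
-0.12 [ 0.5778 -0.0411  0.018 ] [-0.587  -0.462   1.8033]
-0.1175 [ 0.5776 -0.0386  0.018 ] [-1.8676 -0.3765  1.3717]
-0.115 [ 0.5775 -0.0361  0.018 ] [-1.3258 -0.3286  0.9066]
-0.1125 [ 0.5777 -0.0354  0.0183] [-1.4461 -7.4434  1.6804]
23.4333
```

```bash
python3 - <<'E'
from h import *
np.set_printoptions(precision=4,suppress=True)
X=-.0013
manip.move_linear([*pl(X,-.1138),.0165],.03)
manip.set_gripper(.045); manip.dwell(.2)
p=pl(X,-.1138)
manip.move_linear([*p,.15],.15)
manip.move_linear([*pl(0,-.09),.3],.2)
im,P,T,K=grab("wrist");cv2.imwrite("pics/on.png",im[:300])
Z=P[...,2];q=(P[...,:2]-stud);XX=q[...,0]*np.cos(t)+q[...,1]*np.sin(t);Y=-q[...,0]*np.sin(t)+q[...,1]*np.cos(t)
for y in(-.20,-.18,-.15,-.12,-.1,-.05,-.027):
    m=(abs(Y-y)<.003)&(abs(XX)<.045)&(Z>.0185)&(Z<.034)
    if y<-.19: m&=XX>-.0125
    if m.sum()>3: print(y,XX[m].min(),XX[m].max(),np.median(Z[m]))
m=(abs(XX)<.036)&(abs(XX)>.02)&(Z>.019)&(Z<.03)&(Y>-.05)&(Y<.05);print("tips",Y[m].min(),Y[m].max(),np.median(Z[m]))
m=(Z>.09)&(Z<.105)&(np.hypot(XX,Y)<.1);print("pin",P[m].mean(0),np.hypot(*(P[m].mean(0)[:2]-stud)))
print(manip.state()["clock"])
E
```

```text
-0.2 -0.00882625241642223 0.009513652974358248 0.028560205348357737
-0.18 -0.008754000018446471 0.009361504315845414 0.0281476244869317
-0.15 -0.00855124889161523 0.009203431574737806 0.028694788580668817
-0.12 -0.008404206392181566 0.009038186568405712 0.028487853122763862
-0.1 -0.009791615421054035 0.008929887492547924 0.028264582221829537
-0.05 -0.009492536353986919 0.010047800192520813 0.028793379166250133
-0.027 -0.027287163942926546 0.02798168794891557 0.024675854797916813
tips -0.034388151847905495 0.04797071459559383 0.024611338013238837
pin [0.5371 0.1382 0.0981] 0.0688996701739584
26.4333
```

View pics/on.png

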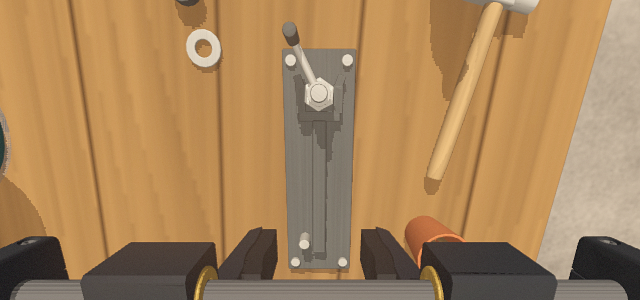

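The spanner is fully on: tips at y ≈ +48 mm in the plate frame, shank top at 28 mm, lying beside the post. Next I'll cage the pin at 120° and swing it clockwise while feeling the force.

```bash
cat > swing.py <<'E'
from h import *
np.set_printoptions(precision=3,suppress=True)
r=.0695;z=.062
th=np.arctan2(.1382-stud[1],.5371-stud[0])
def pose(th): return [*(stud+r*np.array([np.cos(th),np.sin(th)])),z],down(th-np.pi/2)
def meas(f0=0):
    F=[]
    for _ in range(3): manip.dwell(.03);F.append(manip.state()["contact_force"])
    return np.mean(F,0)-f0
manip.set_gripper(.027)
p,o=pose(th)
manip.move_pose([*p[:2],.14],o)
manip.move_linear(p,.12); manip.dwell(.2)
f0=meas();print("base",f0,manip.state()["tool_pos"],manip.state()["clock"])
if abs(f0[:2]).max()>4: raise SystemExit
start=th;step=.04;Fprev=0
while start-th<1.5 and manip.state()["clock"]<58:
    th-=step;p,o=pose(th);manip.move_linear(p,.06,rot=o)
    f=meas(f0);F=-f[:2]@[np.sin(th),-np.cos(th)]
    print("%.3f F=%.2f f=%s w=%.4f"%(start-th,F,f,manip.state()["gripper_width"]))
    if F>11: break
    step=.04 if F<3 else .02 
    if F>9: step=.012
print(manip.state()["clock"],th)
E
python3 swing.py
```

```text
base [ 0.01  -0.236 -0.293] [0.537 0.139 0.063] 28.8833
0.040 F=-0.43 f=[ 0.533 -0.086  1.057] w=0.0270
0.080 F=0.01 f=[-0.158  0.308  0.483] w=0.0269
0.120 F=-0.08 f=[ 0.008  0.191 -0.236] w=0.0271
0.160 F=-0.45 f=[0.342 0.357 0.207] w=0.0272
0.200 F=-0.25 f=[0.052 0.633 0.207] w=0.0272
0.240 F=0.23 f=[-0.421  0.629 -0.207] w=0.0272
0.280 F=-0.24 f=[0.115 0.514 0.12 ] w=0.0271
0.320 F=-0.05 f=[ 0.017  0.167 -0.001] w=0.0268
0.360 F=-0.10 f=[ 0.116 -0.078  0.605] w=0.0267
0.400 F=0.48 f=[-0.541  0.477  0.582] w=0.0268
0.440 F=-0.48 f=[0.448 0.383 0.062] w=0.0272
0.480 F=-0.44 f=[ 0.443 -0.124  0.316] w=0.0270
0.520 F=-0.15 f=[ 0.152  0.227 -0.154] w=0.0268
0.560 F=-0.19 f=[0.207 0.355 0.521] w=0.0266
0.600 F=-0.14 f=[0.148 0.071 0.469] w=0.0272
0.640 F=-0.59 f=[0.662 0.551 0.627] w=0.0269
0.680 F=0.26 f=[-0.203  0.389  0.686] w=0.0267
0.720 F=0.24 f=[-0.241  0.039 -0.033] w=0.0268
0.760 F=0.05 f=[0.112 0.697 0.238] w=0.0267
0.800 F=0.45 f=[-0.308  0.55  -0.426] w=0.0271
0.840 F=-0.23 f=[ 0.392  0.453 -0.146] w=0.0270
0.880 F=0.04 f=[0.161 0.543 0.272] w=0.0266
0.920 F=2.37 f=[-2.168 
[... 484 characters left out ...]
 w=0.0267
1.160 F=6.96 f=[-6.309  3.164  1.169] w=0.0266
1.180 F=7.08 f=[-6.478  3.194  1.864] w=0.0271
1.200 F=8.16 f=[-6.909  4.429  1.619] w=0.0270
1.220 F=8.80 f=[-7.659  4.557  1.957] w=0.0272
1.240 F=8.58 f=[-7.334  4.634  1.914] w=0.0271
1.260 F=8.91 f=[-7.531  4.956  2.851] w=0.0272
1.280 F=9.35 f=[-7.603  5.567  2.569] w=0.0272
1.292 F=9.65 f=[-8.225  5.362  2.248] w=0.0272
1.304 F=10.75 f=[-8.798  6.394  2.661] w=0.0271
1.316 F=10.27 f=[-8.427  6.108  2.411] w=0.0273
1.328 F=10.69 f=[-8.512  6.635  2.758] w=0.0270
1.340 F=10.78 f=[-8.699  6.609  2.168] w=0.0268
1.352 F=10.94 f=[-9.169  6.421  2.015] w=0.0272
1.364 F=11.05 f=[-9.044  6.724  2.846] w=0.0272
45.3333 0.7327817872426126
```

The force climbed steadily to 11 N, so the nut is tight. Back off, rise and check the spanner.

```bash
python3 - <<'E'
from h import *
np.set_printoptions(precision=4,suppress=True)
th=.7328+.075;p=stud+.0695*np.array([np.cos(th),np.sin(th)])
manip.move_linear([*p,.062],.04,rot=down(th-np.pi/2));manip.dwell(.1);print(manip.state()["contact_force"])
manip.move_linear([*p,.16],.15)
manip.move_pose([*pl(0,-.09),.3],down(t))
im,P,T,K=grab("wrist");cv2.imwrite("pics/end.png",im[:300])
Z=P[...,2];q=(P[...,:2]-stud);XX=q[...,0]*np.cos(t)+q[...,1]*np.sin(t);Y=-q[...,0]*np.sin(t)+q[...,1]*np.cos(t)
for y in(-.20,-.15,-.1,-.05,-.027):
    m=(abs(Y-y)<.003)&(abs(XX)<.045)&(Z>.0185)&(Z<.034)
    if y<-.19: m&=XX>-.0125
    if m.sum()>3: print(y,XX[m].min(),XX[m].max(),np.median(Z[m]))
m=(abs(XX)<.036)&(abs(XX)>.02)&(Z>.019)&(Z<.03)&(Y>-.05)&(Y<.05);print("tips",Y[m].min(),Y[m].max(),np.median(Z[m]))
m=(Z>.09)&(Z<.105)&(np.hypot(XX,Y)<.1);c=P[m].mean(0)[:2]-stud
print("pin angle moved",np.arctan2(.0596,-.0346)-np.arctan2(c[1],c[0]),manip.state()["clock"])
E
```

```text
[-4.0155  2.637   0.5081]
-0.2 -0.01149854239001348 0.005324208233832745 0.028520733997658476
-0.15 -0.0125737595995195 0.006721175460366494 0.028282707804387464
-0.1 -0.010657330933479486 0.008025005303584064 0.028635436940366965
-0.05 -0.01028027446595342 0.007827846588133316 0.028590540786403718
-0.027 -0.028108541011905016 0.027188821539300738 0.024675369534311542
tips -0.034009677383214774 0.04339882116134333 0.02456070075713468
pin angle moved 1.1270295686472878 47.5583
```

View pics/end.png

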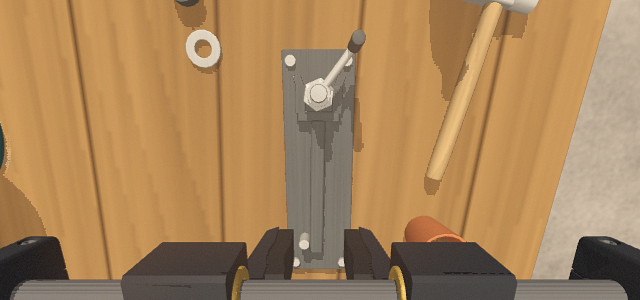

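```bash
python3 - <<'E'
from h import *
manip.dwell(.5);s=manip.state();f=s["contact_force"];print(f,s["clock"])
if np.linalg.norm(f[:2])<2: print(order.close_job())
E
```

```text
[-0.9787061  -0.23664572 -0.18370699] 48.0583
the job is handed in; nothing more can be done
None
```

I handed the job in at 48 s: the wide-jawed spanner is on the lower nut, flat on the plate with its shank against the post, and I tightened the jam nut to an 11 N push at the pin. I saw nothing disturbed in the last picture, but `close_job` gave no verdict.

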